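# Refit the ram of a bottle jack and set its gland nut

## Task

Reassemble the bottle jack: take the plain round ram out of the wooden drain block and lower it (do not drop it) through the hexagonal gland nut into the jack until it stands on the bottom of its bore, and let go of it. Then screw the gland nut down (clockwise from above) until it bottoms out on the jack's head, and back it off a quarter turn so that the ram can slide in its packing. Finish while still gripping the nut there, so that it cannot creep while I tighten the lock screw; leave the pump plunger and the other things on the table alone.

Things in the scene. Friction and masses are not known exactly. Their poses are not given: they have to be found in the camera images.
- ram: the ram: a plain bright steel rod, 22 mm in diameter, 104 mm long, 0.29 kg, upright at the start in one of the two outer holes of the drain block, 71 mm of it above the block. Origin at the centre of its lower end, z along the rod upward. The lower end is tapered over its last 3 mm to 16 mm, with a thin black seal ring just above; the upper end is flat with a small hole
- bore_floor (a point): centre of the flat bottom of the jack's bore, where the ram's lower end must come to stand. The bore is 24 mm wide and runs vertically from here up to the head's face, 44 mm higher; the gland nut with a 27 mm round passage sits over it. A seated ram ends 104 mm above this point, about 35 mm above the nut
- jack: grey painted bottle jack, clamped on a dark steel plate 150 mm (x) by 136 mm (y); it does not move. Origin on the table under the axis of ram, bore and nut; the plate reaches 65 mm to its -x, 85 mm to its +x. Barrel 63 mm wide, head 54 mm wide with its top face 116 mm above the table; 52 mm to +x stands the empty pump barrel, 80 mm high
- nut_top (a point): centre of the top face of the gland nut, on the common axis; z up, turns with the nut. The nut is hexagonal steel, 46 mm across flats (the x axis points square out of one flat), 24 mm high, about 142 mm above the table at the top; it is already started on its thread by hand. It sinks 3 mm a turn
- gland_nut (a joint): angle of the gland nut (rad), growing clockwise seen from above, that is as it is screwed down. It bottoms out on the head with a hard stop at 4.70; a quarter turn back from there reads 3.13. It starts 0.4 to 0.7 turns short of the stop and turns with a light drag of about 0.1 N m, staying where it is left
- drain_block: light wooden block 64 mm (x) by 170 mm (y) by 45 mm high that does not move, origin at the centre of its underside; three upright holes in a row along its y axis at -55, 0 and +55 mm, 25 mm wide, with floors 12 mm above the table. Ram and pump plunger stand in the outer two, either way round; the middle one is empty
- pump_plunger: the jack's pump plunger, to be left standing in the other outer hole: a thin 11 mm rod on a 21 mm foot with a flat eye at its top, 101 mm long; origin at the centre of its lower end
- parts_tin: low round tin, 94 mm wide, 35 mm high, behind the work; leave alone; origin at the centre of its underside
- red_pliers: slim pliers with red grips lying flat, 145 mm long, 12 mm high, behind the drain block; leave alone; origin at the centre of the underside
- hex_key: bent hex key lying flat, 124 mm long, 9 mm high, right behind the jack; leave alone; origin at the centre of the underside

How it is judged:
On the way, in this order (a step that is already met when the one before it is completed fails the run):
1. the ram stands on the bottom of the jack's bore, let go (z of ram in the frame of bore_floor below 0.003 m and horizontal distance between ram and bore_floor below 0.003 m and angle between ram's own z axis and vertical below 0.07 rad and contact force between the fingers and ram below 0.2 N), for 0.2 s.
2. the gland nut has bottomed out on the head (value of joint gland_nut above 4.62 rad), for 0.1 s.
At the end, for the whole second after the job is handed in: the fingers still grip the gland nut (more than 3 N), which is backed off a quarter turn from where it bottomed, give or take 20 degrees (joint between 2.78 and 3.48 rad), and the ram stands upright on the bottom of its bore, within 3 mm (value of joint gland_nut between 2.78 and 3.48 rad and contact force between the fingers and gland_nut above 3 N and z of ram in the frame of bore_floor below 0.003 m and horizontal distance between ram and bore_floor below 0.003 m and angle between ram's own z axis and vertical below 0.07 rad); the arm keeps its last pose, push and grip.
It fails at once if the ram is dropped (linear speed of ram above 0.4 m/s and contact force between the fingers and ram below 0.2 N).
It fails at once if the pump plunger is disturbed (distance of pump_plunger from where it was at the start of the episode above 0.02 m).
It fails at once if the tin, the pliers or the hex key is shifted (distance of any of parts_tin, red_pliers, hex_key from where it was at the start of the episode above 0.03 m).
It also fails if it takes over 67 s, if anything falls off the work surface, if the arm or the gripper's body presses on something with over 40 N, if the wrist force passes 120 N, or if a joint passes its speed limit or range.

## Robot

A 6-joint arm with a two-finger parallel gripper is mounted at the origin on a cart in front of the work surface, level with it; the furniture and walls round the work are solid. World frame = base frame: x ahead of the robot, y to its left, z up, the work surface at z = 0. Lengths are in m, angles in rad, forces in N, time in s.
With the tool pointing down it reaches from about 0.275 to 0.825 m from the base axis. Payload 4.9 kg.
Tool frame: the origin (TCP) lies between the finger pads; the fingertips stand bot.tips_ahead ahead of it and the grasp point (between the pads) is the TCP (bot.tips_ahead is the distance from the TCP to the fingertips, in m); z points along the fingers, y is the line along which they close (so a half turn about z gives the same grasp; the last joint's range is limited). The gripper opens to 85 mm and grips with 20 to 120 N. Pads are 22 mm wide; open, the fingers measure 114 mm over their backs; the gripper's body (76 mm by 85 mm) begins 54 mm behind the grasp point. The pads swing forward as they close: fully open they stand 13 mm farther back than shut.
Start: joints at [1.11, 0.326, -0.193, 1.052, 0, 1.437], TCP at [0.177, 0.521, 0.25] pointing down, gripper open.
Joint ranges: [-2.65, 2.65], [-0.97, 1.79], [-1.3, 1.35], [-1.93, 2.1], [-1.47, 1.37], [-3.14, 3.14]. Speed limits (rad/s): [2.57, 2.57, 3.14, 3.14, 3.14, 3.14].

## Interface

Orientations are given as a rotation vector (axis times angle).
In Python, from plant import readout, vision, bot gives the robot as it stands. The module is installed in compiled form; this text tells all that it offers.
- The arm moves only by the tool drive_tool, never from a script. Its argument "plan" is text: rows parted by semicolons, each of 7 numbers parted by spaces: the opening, from -1 (shut) to 1 (fully open), then the shift along the tool's x, y, z scaled (see below), then the turn, a rotation vector about the tool's x, y, z scaled (see below). In form: jaw tx ty tz rx ry rz; .... A call has 1 to 12 rows; each row is the pose to reach, as a shift and turn from the pose commanded when the call began, along the tool's axes at that moment; what a row does not reach only later rows make up. The controller multiplies each number of a shift by 0.2 m and each number of a turn by 60 degrees. A row lasts 1/8 s, in which the tool goes at most 62.5 mm and 10.7 degrees, less where a joint would pass 70% of its speed; a pose out of reach is approached as far as the arm can. A call with a number of a shift or a turn outside -1 to 1 is refused whole. A call with a gripper value outside its range is refused whole. The fingers move at their own pace and stop on an object; "squeeze" is the grip in N (left out, the last holds). Time passes only in rows, so rows that repeat a pose let the fingers close. It gives the time, the measured TCP pose, the force, the opening and the grip force at its end, in the units of the state.
- readout.get_obs(): the state, without advancing time (a new reading comes with each control period).
- vision.snapshot(name): name is "side" or "top" or "wrist"; returns a dict with "image" (420x560x3 uint8, red, green, blue), "fx", "fy", "cx", "cy" (pixels), "eye" and "orientation" of the camera in the world. Camera axes: x right, y down, z forward; pixel columns grow to the right and rows downward; lengths in m; the calibration is good to about 2 mm. The wrist camera is an equidistant fisheye: a pixel r from the principal point sees the ray r / f radians off the axis. A picture is of the moment at which its call begins. There is no depth.
- bot.job_done(): hands the job in; it is judged then, once.
Trained networks look in a picture, given as the dict that the camera call returned (one of the last four; its "shot" number tells which), for a name from the list of things; names that differ only in an ending like _2 or _b are one class to them, and where a whole thing is asked for, a point or a joint stands for the part that bears it (a point fixed in the world has none). Each returns a list of dicts, best first, with "p" (0 to 1); they miss things now and then, are a little off and sometimes report something else, mostly with a low value. They report only what shows in the picture. A call takes as long as a camera call.
- vision.outline_of(target, picture): "region" (420x560 bool, what is visible of it) and "location" ([column, row] in pixels, amid what is visible of it).
The state is a dict: "t": time; "joint_positions": joint angles; "dq": joint speeds; "tau": joint torques, N m; "tool_pos": TCP position; "orientation": TCP orientation; "force": force on the tool from outside, world axes, zero at the start; "wrist_torque": the same for the moment, N m; "finger_gap": finger opening in m; "grip_force": force on a finger pad.
Only numpy, scipy, OpenCV 4.12 (cv2) and the standard library are available. Lean on these libraries where they do the work, as an engineer would, in place of code of your own. Each camera call takes 0.05 s, during which the arm holds its last target. There are 200 camera calls.

## Working session

There is one attempt and no reset: what is moved stays moved. The work goes in short steps, Python scripts to look and compute and a tool call to move; the robot and the scene stay as the last step left them, time stands still between calls to the robot, and variables do not carry over. Pictures are saved under pics/ and viewed, at most 10 in all, crops included, and the job is handed in when it is done.

Besides the shell and the picture viewer there is one more tool, called after "Call:" as name(argument=value, ...), one argument or row to a line, values as JSON. drive_tool: Moves the arm, as the interface text tells. Shifts and turns lie within -1 to 1; 1 stands for 0.2 m of shift or 60 degrees of turn. Its arguments: {"type":"object","properties":{"plan":{"type":"string"},"squeeze":{"type":"number"}},"required":["plan"]}

```bash
mkdir -p pics
cat > h.py <<'E'
import numpy as np, cv2
from scipy.spatial.transform import Rotation as R
from plant import readout, vision, bot
def rot(o):
    o=np.array(o,float)
    return o if o.shape==(3,3) else (R.from_quat(o).as_matrix() if o.size==4 else R.from_rotvec(o).as_matrix())
def ray(s,px,wrist=False):
    x=(px[0]-s["cx"])/s["fx"]; y=(px[1]-s["cy"])/s["fy"]
    if wrist:
        r=np.hypot(x,y); k=np.sinc(r/np.pi); d=np.array([x*k,y*k,np.cos(r)])
    else: d=np.array([x,y,1.])
    return rot(s["orientation"])@(d/np.linalg.norm(d))
def atz(s,px,z,wrist=False):
    d=ray(s,px,wrist); e=np.array(s["eye"]); return e+d*(z-e[2])/d[2]
def save(s,n): cv2.imwrite("pics/%s.png"%n,s["image"][:,:,::-1])
E
python3 - <<'E'
from h import *
o=readout.get_obs(); print(o, bot.tips_ahead)
for n in("side","top"):
    s=vision.snapshot(n); save(s,n+"0"); print(n,s["fx"],s["cx"],s["cy"],s["eye"],s["orientation"])
    for t in("ram","gland_nut","jack","drain_block","pump_plunger","parts_tin","hex_key","red_pliers"):
        for d in vision.outline_of(t,s)[:2]:
            ys,xs=np.nonzero(d["region"]); print(t,round(d["p"],2),d["location"],xs.min(),xs.max(),ys.min(),ys.max(),len(xs))
a=cv2.imread("pics/side0.png");b=cv2.imread("pics/top0.png");cv2.imwrite("pics/both.png",cv2.resize(np.hstack([a,b]),(800,300)))
E
```

```text
{'t': 0.0, 'joint_positions': array([ 1.10981925e+00,  3.26943399e-01, -1.93571302e-01,  1.05200786e+00,
        2.38083289e-06,  1.43659274e+00]), 'dq': array([ 5.97235889e-04, -5.62450373e-04, -9.72462035e-05, -1.53340173e-03,
       -2.13878725e-03,  4.60315333e-04]), 'tau': array([-2.79549720e-03, -4.43406773e+01,  2.62438828e+01,  1.56289001e-02,
       -5.23070430e-04, -3.95945804e-06]), 'tool_pos': array([0.17628952, 0.52040607, 0.24950685]), 'orientation': array([-5.10931019e-01, -3.09925037e+00,  2.59085694e-03]), 'force': array([ 0.45352275, -0.64102561,  0.15376354]), 'wrist_torque': array([-0.04595328,  0.00192065, -0.03639893]), 'grip_force': 0.0, 'finger_gap': 0.08518209494618692} 0.019
side 452.09675544545894 279.3277432839568 207.5936950367124 [ 1.45330788 -0.14073371  0.7042441 ] [-1.76087129 -1.44842138  0.76971915]
ram 0.53 [312.0, 194.2] 305 313 181 207 204
ram 0.5 [233.8, 176.6] 222 242 169 186 305
jack 0.76 [234.1, 214.9] 201 273 169 242 2620
drain_block 0.69 [327.6, 211.1] 293 359 190 227 1580
pump_plunger 0.43 [344.6, 181.8] 342 349 172 196 142
pump_plunger 0.23 [162.5, 311.7] 135 192 299 317 237
parts_tin 0.68 [266.2, 287.4] 246 289 268 309 1530
red_pliers 0.88 [379.2, 251.4] 346 403 240 260 371
red_pliers 0.59 [232.7, 214.1] 202 272 169 243 2609
top 453.4865236151661 280.4553115742886 211.59913779163094 [0.45013059 0.01566147 1.14496232] [-2.13032803  2.13795808 -0.1793321 ]
ram 0.43 [236.6, 262.2] 230 242 258 268 104
gland_nut 0.6 [327.8, 277.2] 310 332 268 288 243
jack 0.81 [315.9, 277.4] 279 350 238 314 3369
pump_plunger 0.61 [191.9, 275.6] 186 198 272 279 71
parts_tin 0.7 [193.7, 274.5] 186 198 272 280 84
parts_tin 0.62 [296.8, 165.4] 281 317 146 185 1157
hex_key 0.67 [387.9, 168.5] 363 406 156 179 127
red_pliers 0.67 [191.1, 197.2] 166 223 192 210 365
```

View pics/top0.png

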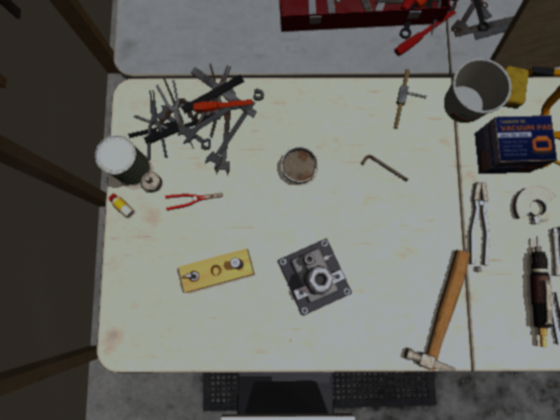

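View pics/side0.png

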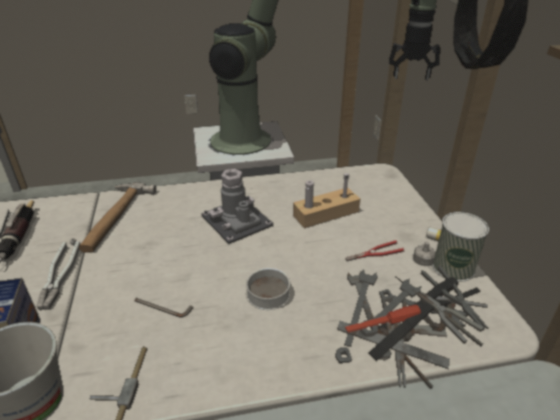

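The top view shows the block at (215,270) with the ram in its right hole (236,263), the plunger in its left hole (192,275) and the nut at about (320,279). The arm stands clear of the work.

Run:
```python
from h import *
s=vision.snapshot("top"); im=s["image"]
for t,px,z in(("ram top",(238,263),.116),("nut",(320,279),.142),("plunger",(192,275),.113),("blockL",(179,268),.045),("blockR",(251,251),.045),("bl",(186,291),.045),("br",(254,272),.045),("plateTL",(277,258),.01),("plateTR",(324,238),.01),("plateBL",(304,315),.01),("plateBR",(352,293),.01)): print(t,atz(s,px,z).round(4))
c=im[225:325,170:370]; cv2.imwrite("pics/topc.png",cv2.resize(c,(800,400),interpolation=cv2.INTER_CUBIC)[:,:,::-1])
o=readout.get_obs();print(rot(o["orientation"]).round(3))
```

```text
ram top [0.5067 0.1114 0.116 ]
nut [ 0.4697 -0.0709  0.142 ]
plunger [0.4803 0.215  0.113 ]
blockL [0.4991 0.26   0.045 ]
blockR [0.5394 0.0868 0.045 ]
bl [0.4444 0.2414 0.045 ]
br [0.4889 0.0792 0.045 ]
plateTL [0.5245 0.0241 0.01  ]
plateTR [ 0.5742 -0.0942  0.01  ]
plateBL [ 0.3854 -0.0416  0.01  ]
plateBR [ 0.4379 -0.1605  0.01  ]
[[-0.947  0.321  0.   ]
 [ 0.321  0.947  0.   ]
 [-0.     0.    -1.   ]]
```

View pics/topc.png

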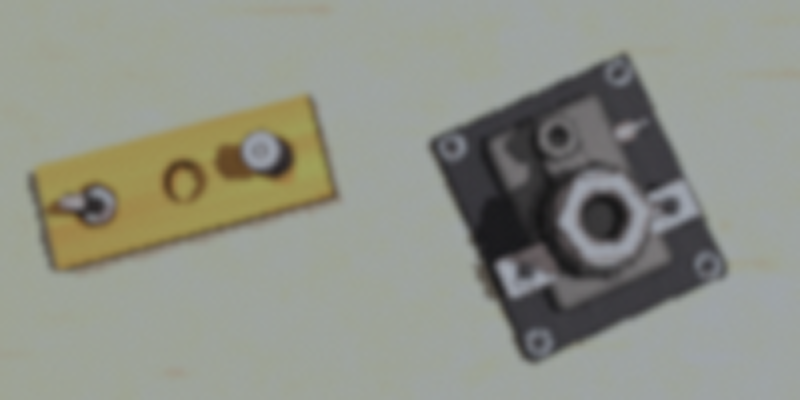

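```bash
cat >> h.py <<'E'
def plan(p,yaw=None,o=None):
    "scaled tool shift to world TCP p, and scaled turn about z to yaw (deg) of tool x, keeping tool z down"
    o=o or readout.get_obs(); M=rot(o["orientation"])
    d=M.T@(np.array(p)-o["tool_pos"])/.2
    if yaw is None: yaw=np.degrees(np.arctan2(M[1,0],M[0,0]))
    y=np.radians(yaw); T=np.array([[np.cos(y),np.sin(y),0],[np.sin(y),-np.cos(y),0],[0,0,-1]])
    r=np.degrees(R.from_matrix(M.T@T).as_rotvec())/60
    print("shift",d.round(3),"turn",r.round(3),"yaw now",np.degrees(np.arctan2(M[1,0],M[0,0])).round(1),"q6",o["joint_positions"][5].round(2),"pos",o["tool_pos"].round(4))
def top(t,c,r,z):
    pass
E
python3 - <<'E'
from h import *
s=vision.snapshot("top")
r=atz(s,(235.4,262.4),.116);n=atz(s,(320.7,279.2),.142);print(r,n)
plan([r[0],r[1],.25]);
E
```

```text
[0.50802759 0.11725651 0.116     ] [ 0.46931037 -0.07241338  0.142     ]
shift [-2.218e+00 -1.379e+00  1.000e-03] turn [0. 0. 0.] yaw now 161.3 q6 1.44 pos [0.1766 0.5209 0.2503]
```

Call:
drive_tool(
  plan="1 -0.37 -0.23 0 0 0 0;1 -0.74 -0.46 0 0 0 0;1 -1 -0.62 0 0 0 0;1 -1 -0.62 0 0 0 0",
)

```text
t: 1.5
tool_pos: [0.3274, 0.3375, 0.2505]
orientation: [0.512, 3.099, 0.0]
force: [0.6, 0.8, 0.3]
finger_gap: 0.0854
grip_force: 0.0
```

Call:
drive_tool(
  plan="1 -0.3 -0.19 0 0 0 0;1 -0.6 -0.38 0 0 0 0;1 -1 -0.62 0 0 0 0;1 -1 -0.62 0 0 0 0;1 -1 -0.62 0 0 0 0",
)

```text
t: 2.12
tool_pos: [0.4778, 0.1552, 0.2502]
orientation: [0.519, 3.097, -0.0]
force: [-0.9, 1.4, 1.1]
finger_gap: 0.0858
grip_force: 0.0
```

Call:
drive_tool(
  plan="1 -0.2 -0.13 0 0 0 0;1 -0.2 -0.13 0 0 0 0;1 -0.2 -0.13 0 0 0 0;1 -0.2 -0.13 0 0 0 0",
)

```text
t: 2.62
tool_pos: [0.5044, 0.1213, 0.2503]
orientation: [-0.508, -3.1, -0.0]
force: [0.0, -0.3, 0.1]
finger_gap: 0.0855
grip_force: 0.0
```

Run:
```python
from h import *
plan([.508,.1173,.25])
s=vision.snapshot("wrist"); save(s,"w1"); print(s["fx"],s["cx"],s["cy"],s["eye"],rot(s["orientation"]).round(3))
for t in("ram","gland_nut","pump_plunger","drain_block"):
    for d in vision.outline_of(t,s)[:2]: print(t,d["p"],d["location"])
```

```text
shift [-0.024 -0.013  0.001] turn [ 0.    -0.001 -0.   ] yaw now 161.4 q6 0.42 pos [0.5044 0.1213 0.2503]
325.19226210127806 283.6291626905052 213.1549736423705 [0.42768116 0.14621385 0.37326579] [[ 0.319  0.901  0.296]
 [ 0.948 -0.303 -0.099]
 [ 0.     0.312 -0.95 ]]
ram 0.85 [282.1, 202.7]
gland_nut 0.68 [82.6, 239.0]
pump_plunger 0.96 [376.8, 139.8]
drain_block 0.61 [326.5, 156.3]
drain_block 0.55 [374.0, 139.9]
```

View pics/w1.png

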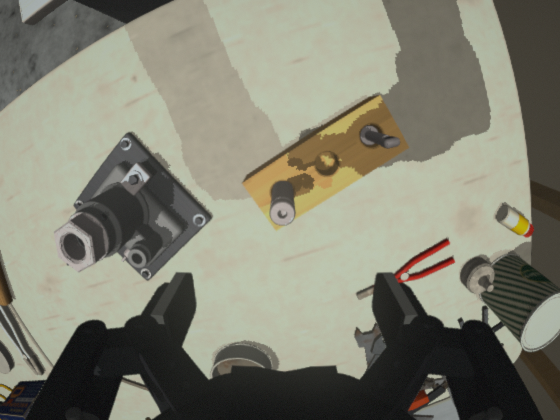

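The wrist view shows the ram's top face at (284,212), the nut's top face at (72,248) with its hole, and the fingers at the bottom.

Run:
```python
from h import *
s=vision.snapshot("wrist")
print("ram",atz(s,(284,212),.116,1),"nut",atz(s,(72.5,247.5),.142,1), "hole mid",atz(s,(327,163),.045,1))
im=s["image"]
a=cv2.resize(im[180:240,250:320],(420,360),interpolation=cv2.INTER_CUBIC); b=cv2.resize(im[215:285,40:110],(360,360),interpolation=cv2.INTER_CUBIC)
cv2.imwrite("pics/w1c.png",np.hstack([a,b])[:,:,::-1])
```

```text
ram [0.50766863 0.11928924 0.116     ] nut [ 0.47000924 -0.07260623  0.142     ] hole mid [0.49358096 0.1706342  0.045     ]
```

View pics/w1c.png

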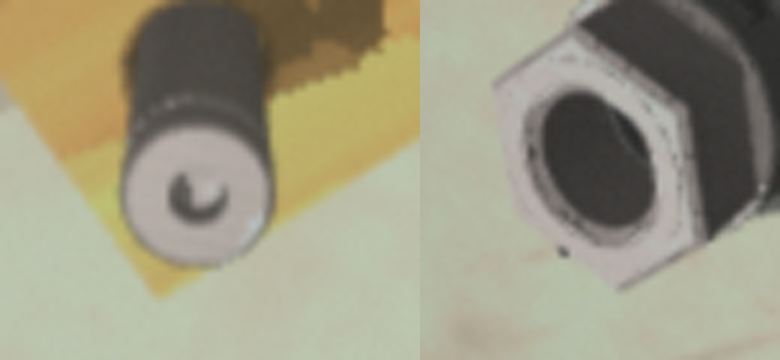

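Crop: ram top centre is at about (282.8,212.5). The nut's six corners show clearly, so its flats can be measured.

Run:
```python
from h import *
s=vision.snapshot("wrist")
r=atz(s,(282.8,212.5),.116,1);print(r)
V=np.array([(493,85),(575,27),(687,105),(705,240),(617,290),(515,205)],float)
P=np.array([atz(s,(40+(x-420)/5.143,215+y/5.143),.142,1)[:2] for x,y in V]);c=P.mean(0);print("c",c,atz(s,(73.06,247.1),.142,1))
d=P-c;print(np.hypot(*d.T).round(4),np.degrees(np.arctan2(d[:,1],d[:,0])).round(1))
plan([r[0],r[1],.106])
```

```text
[0.50784433 0.11806858 0.116     ]
c [ 0.46951856 -0.07005591] [ 0.46989315 -0.07180519  0.142     ]
[0.0254 0.0253 0.0263 0.0256 0.0262 0.0251] [-141.8  156.9   96.9   37.3  -24.3  -85.2]
shift [-0.016 -0.007  0.722] turn [0. 0. 0.] yaw now 161.3 q6 0.42 pos [0.5052 0.1204 0.2503]
```

Call:
drive_tool(
  plan="1 -0.016 -0.007 0 0 0 0;1 -0.016 -0.007 0.25 0 0 0;1 -0.016 -0.007 0.5 0 0 0;1 -0.016 -0.007 0.722 0 0 0;1 -0.016 -0.007 0.722 0 0 0;-1 -0.016 -0.007 0.722 0 0 0;-1 -0.016 -0.007 0.722 0 0 0;-1 -0.016 -0.007 0.722 0 0 0;-1 -0.016 -0.007 0.722 0 0 0;-1 -0.016 -0.007 0.722 0 0 0;-1 -0.016 -0.007 0.722 0 0 0",
  squeeze=40,
)

```text
t: 4.35
tool_pos: [0.5089, 0.118, 0.1072]
orientation: [0.51, 3.097, 0.001]
force: [-0.5, 0.3, 6.7]
finger_gap: 0.0208
grip_force: 39.2
```

Call:
drive_tool(
  plan="-1 0 0 -0.05 0 0 0;-1 0 0 -0.12 0 0 0;-1 0 0 -0.3 0 0 0;-1 0 0 -0.5 0 0 0;-1 0 0 -0.75 0 0 0;-1 0 0 -0.75 0 0 0;-1 0 0 -0.75 0 0 0",
)

```text
t: 5.22
tool_pos: [0.5073, 0.1177, 0.2556]
orientation: [-0.511, -3.099, 0.0]
force: [-0.3, 0.1, -2.9]
finger_gap: 0.0207
grip_force: 39.7
```

Run:
```python
from h import *
o=readout.get_obs(); print(o["finger_gap"],o["force"],o["grip_force"])
s=vision.snapshot("wrist"); save(s,"w2")
plan([.4697,-.0718,.257],o=o)
for d in vision.outline_of("ram",s)[:1]: print(d["p"],d["location"])
```

```text
0.02067257143086262 [-0.30453975  0.08893076 -2.87432122] 39.66595262289047
shift [-0.126 -0.958 -0.007] turn [-0.    -0.001  0.   ] yaw now 161.3 q6 0.41 pos [0.5073 0.1177 0.2556]
0.72 [283.0, 274.3]
```

View pics/w2.png

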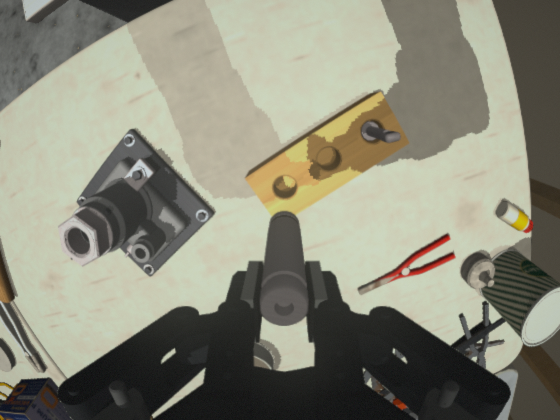

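The ram hangs upright between the fingers (top face about (285,307), lower end about (285,215)), and its hole at (284,185) is empty.

Call:
drive_tool(
  plan="-1 -0.03 -0.24 -0.04 0 0 0;-1 -0.06 -0.48 -0.04 0 0 0;-1 -0.1 -0.75 -0.04 0 0 0;-1 -0.126 -0.958 -0.04 0 0 0;-1 -0.126 -0.958 -0.04 0 0 0;-1 -0.126 -0.958 -0.04 0 0 0;-1 -0.126 -0.958 -0.04 0 0 0",
)

```text
t: 6.2
tool_pos: [0.4701, -0.0707, 0.2634]
orientation: [-0.508, -3.099, -0.001]
force: [0.4, -0.3, -3.0]
finger_gap: 0.0205
grip_force: 40.2
```

Run:
```python
from h import *
o=readout.get_obs(); plan([.4697,-.0718,.257],o=o); print(o["force"],o["finger_gap"])
s=vision.snapshot("wrist"); save(s,"w3"); t=vision.snapshot("side")
im=s["image"][160:340,210:360]; a=cv2.resize(im,(500,600),interpolation=cv2.INTER_CUBIC)
b=cv2.resize(t["image"][130:230,200:250],(300,600),interpolation=cv2.INTER_CUBIC)
cv2.imwrite("pics/w3c.png",np.hstack([a,b])[:,:,::-1])
```

```text
shift [ 0.    -0.006  0.032] turn [ 0.    -0.001 -0.   ] yaw now 161.4 q6 0.02 pos [ 0.4701 -0.0707  0.2634]
[ 0.36893282 -0.33685736 -2.98309534] 0.0205027919748135
```

View pics/w3c.png

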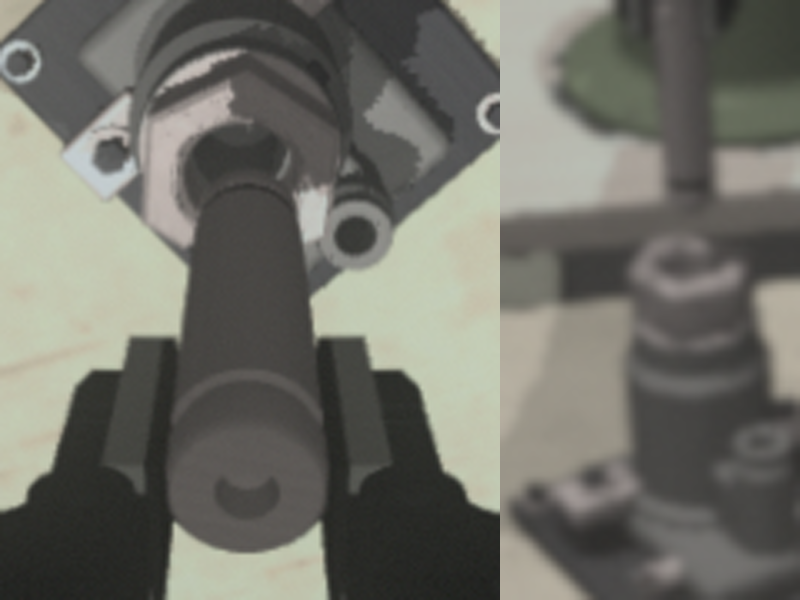

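The view shows ram top at about (284.4,306.4), seal ring near (283.5,219), nut hole centred near (281,211) with flats to left and right. The ram is close to its axis.

Run:
```python
from h import *
s=vision.snapshot("wrist"); f=lambda x,y,z:atz(s,(210+x/3.333,160+y/3.333),z,1).round(4)
o=readout.get_obs(); z=o["tool_pos"][2]; print(o["tool_pos"])
print("nut",f(236,172,.142),"hole edges",f(177,172,.142),f(295,172,.142),"hole far",f(236,118,.142))
print("flats",f(145,172,.142),f(327,172,.142),"far vertex",f(247,52,.142))
print("ram top",f(248,488,z+.010)); e=f(200,195,z-.090);g=f(293,195,z-.09);print("ring edges",e,g,(e+g)/2,"ring far",f(246,186,z-.09))
M=rot(s["orientation"]);print("eye",s["eye"])
def proj(p):
    d=M.T@(np.array(p)-s["eye"]);th=np.arccos(d[2]/np.linalg.norm(d));v=d[:2]/np.hypot(*d[:2])*th*s["fx"];return (np.array([s["cx"]-210+v[0],s["cy"]-160+v[1]])*3.333).round(1)
for q in((.4701,-.0707,z+.010),(.4701,-.0707,z-.094),(.4697,-.0718,.142)):print("proj",proj(q))
```

```text
[ 0.47033712 -0.07080379  0.26373221]
nut [ 0.4678 -0.0731  0.142 ] hole edges [ 0.4634 -0.0863  0.142 ] [ 0.4723 -0.0598  0.142 ] hole far [ 0.4553 -0.0688  0.142 ]
flats [ 0.4609 -0.0936  0.142 ] [ 0.4747 -0.0526  0.142 ] far vertex [ 0.4412 -0.0614  0.142 ]
ram top [ 0.4676 -0.0703  0.2737]
ring edges [ 0.4606 -0.0782  0.1737] [ 0.4667 -0.0599  0.1737] [ 0.46365 -0.06905  0.1737 ] ring far [ 0.4617 -0.0685  0.1737]
eye [ 0.39360291 -0.04580597  0.38660672]
proj [251.3 504.4]
proj [248.8 218.2]
proj [243.5 177.5]
```

Run:
```python
from h import *
s=vision.snapshot("wrist");o=readout.get_obs();T=rot(o["orientation"]);p=o["tool_pos"]
M=rot(s["orientation"])
def proj(p):
    d=M.T@(np.array(p)-s["eye"]);th=np.arccos(d[2]/np.linalg.norm(d));v=d[:2]/np.hypot(*d[:2])*th*s["fx"];return (np.array([s["cx"]-210+v[0],s["cy"]-160+v[1]])*3.333).round(1)
for a in((.011,.011,.019),(.011,-.011,.019),(.011,.019,.019),(.011,-.019,.019),(.011,.011,-.01),(.011,-.011,-.01)):print(a,proj(p+T@np.array(a)))
# predicted outlines of the ram's top circle and ring circle, and nut vertices
an=np.linspace(0,2*np.pi,73)
for h,r,n in((.0095,.011,"top"),(-.0895,.011,"ring"),(-.0945,.008,"tip")):
    q=np.array([proj(p+np.array([r*np.cos(t),r*np.sin(t),h])) for t in an]);print(n,q.min(0),q.max(0))
q=np.array([proj([.4695+.0135*np.cos(t),-.072+.0135*np.sin(t),.142]) for t in an]);print("hole",q.min(0),q.max(0))
q=np.array([proj([.4695+.02656*np.cos(t),-.072+.02656*np.sin(t),.142]) for t in np.radians(37+60*np.arange(6))]);print("hex",q)
```

```text
(0.011, 0.011, 0.019) [325.6 327.8]
(0.011, -0.011, 0.019) [174.5 327.7]
(0.011, 0.019, 0.019) [380.1 327.4]
(0.011, -0.019, 0.019) [119.9 327.2]
(0.011, 0.011, -0.01) [341.5 432.1]
(0.011, -0.011, -0.01) [160.5 432.1]
top [163.8 430.6] [337.5 570.2]
ring [196.1 176.8] [300.9 274.9]
tip [211.1 182.9] [285.8 253. ]
hole [186.1 121.7] [299.6 229.6]
hex [[333.2 235.3]
 [344.8 130.1]
 [251.7  67.4]
 [149.3 115.6]
 [143.8 221.6]
 [234.6 278.8]]
```

Call:
drive_tool(
  plan="-1 0.002 -0.011 0 0 0 0;-1 0.002 -0.011 0.07 0 0 0;-1 0.002 -0.011 0.14 0 0 0;-1 0.002 -0.011 0.2 0 0 0;-1 0.002 -0.011 0.24 0 0 0;-1 0.002 -0.011 0.24 0 0 0;-1 0.002 -0.011 0.24 0 0 0",
)

```text
t: 7.28
tool_pos: [0.4694, -0.0738, 0.2162]
orientation: [0.511, 3.099, -0.0]
force: [0.2, 0.5, -2.4]
finger_gap: 0.0207
grip_force: 40.2
```

Call:
drive_tool(
  plan="-1 0 0 0.02 0 0 0;-1 0 0 0.04 0 0 0;-1 0 0 0.06 0 0 0;-1 0 0 0.06 0 0 0",
)

```text
t: 7.78
tool_pos: [0.4693, -0.0736, 0.2036]
orientation: [0.511, 3.1, 0.001]
force: [1.3, 1.1, -2.7]
finger_gap: 0.0207
grip_force: 40.1
```

Call:
drive_tool(
  plan="-1 0 0 0.03 0 0 0;-1 0 0 0.06 0 0 0;-1 0 0 0.09 0 0 0;-1 0 0 0.12 0 0 0;-1 0 0 0.15 0 0 0;-1 0 0 0.15 0 0 0;-1 0 0 0.15 0 0 0",
)

```text
t: 8.65
tool_pos: [0.4692, -0.0736, 0.1737]
orientation: [-0.511, -3.1, -0.001]
force: [2.8, 1.1, -4.3]
finger_gap: 0.0205
grip_force: 40.1
```

Call:
drive_tool(
  plan="-1 -0.003 0.001 0.01 0 0 0;-1 -0.004 0.002 0.02 0 0 0;-1 -0.004 0.002 0.03 0 0 0;-1 -0.004 0.002 0.036 0 0 0;-1 -0.004 0.002 0.036 0 0 0",
)

```text
t: 9.28
tool_pos: [0.4701, -0.0737, 0.1672]
orientation: [0.511, 3.099, -0.001]
force: [0.4, 0.8, 4.1]
finger_gap: 0.0204
grip_force: 40.9
```

Call:
drive_tool(
  plan="-1 0 0 0.003 0 0 0;-1 0 0 0.006 0 0 0;-1 0 0 0.006 0 0 0",
)

```text
t: 9.65
tool_pos: [0.4708, -0.0739, 0.1671]
orientation: [0.511, 3.098, -0.001]
force: [-3.0, 0.6, 14.1]
finger_gap: 0.0207
grip_force: 41.9
```

Call:
drive_tool(
  plan="-1 0 0 -0.005 0 0 0;1 0 0 -0.005 0 0 0;1 0 0 -0.005 0 0 0;1 0 0 -0.005 0 0 0;1 0 0 -0.005 0 0 0;1 0 0 -0.005 0 0 0;1 0 0 -0.005 0 0 0",
)

```text
t: 10.52
tool_pos: [0.4701, -0.0736, 0.1665]
orientation: [-0.511, -3.1, 0.0]
force: [0.0, -0.4, -0.1]
finger_gap: 0.0857
grip_force: 0.0
```

Run:
```python
from h import *
o=readout.get_obs(); plan([.4702,-.0737,.167],o=o); print(o["force"],o["finger_gap"],o["grip_force"])
s=vision.snapshot("wrist");t=vision.snapshot("side")
a=cv2.resize(s["image"][140:340,180:380],(500,500),interpolation=cv2.INTER_CUBIC)
b=cv2.resize(t["image"][130:230,200:260],(300,500),interpolation=cv2.INTER_CUBIC)
cv2.imwrite("pics/w4c.png",np.hstack([a,b])[:,:,::-1])
```

```text
shift [-0.001 -0.    -0.003] turn [-0.  0. -0.] yaw now 161.3 q6 0.02 pos [ 0.4701 -0.0736  0.1665]
[ 0.04803112 -0.39989152 -0.07468569] 0.0856857104923934 0.0
```

View pics/w4c.png

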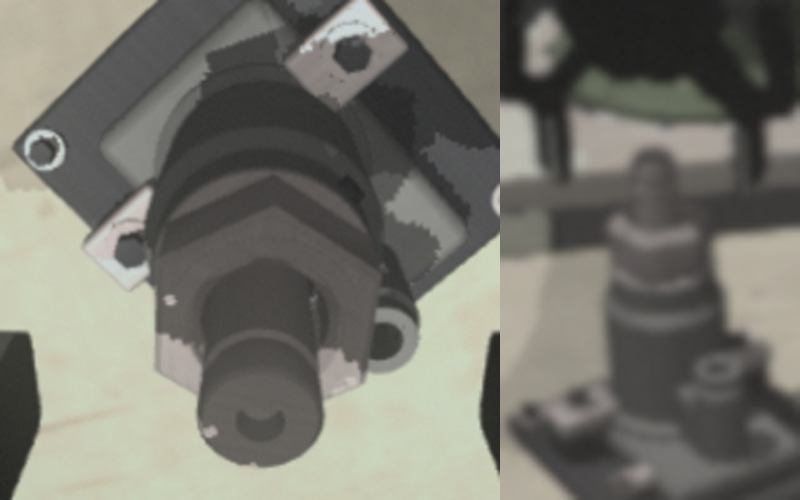

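The ram stands seated with about a third of it above the nut and the fingers clear. Nut corners show at (158,265), (275,205), (380,278), (365,380) and (157,370) in the crop.

Run:
```python
from h import *
s=vision.snapshot("wrist")
P=np.array([atz(s,(180+x/2.5,140+y/2.5),.142,1)[:2] for x,y in((157,370),(158,265),(275,205),(380,278),(365,380))])
d=np.diff(P,axis=0);print(P.round(4),np.hypot(*d.T).round(4),(np.degrees(np.arctan2(d[:,1],d[:,0]))%60).round(1), ((P[0]+P[3])/2,(P[1]+P[4])/2))
```

```text
[[ 0.4719 -0.0979]
 [ 0.4492 -0.0886]
 [ 0.4445 -0.0625]
 [ 0.4661 -0.0474]
 [ 0.4885 -0.0568]] [0.0245 0.0265 0.0264 0.0242] [37.9 40.1 35.  37.3] (array([ 0.46901373, -0.07264083]), array([ 0.46880468, -0.0726916 ]))
```

Call:
drive_tool(
  plan="1 0 0 0 0 0 -0.17;1 0 0 0 0 0 -0.34;1 0 0 0 0 0 -0.51;1 0 0 0 0 0 -0.68;1 0 0 0 0 0 -0.85;1 0 0 0 0 0 -1;1 0 0 0 0 0 -1",
)

```text
t: 11.55
tool_pos: [0.4701, -0.0736, 0.1665]
orientation: [-1.105, 2.941, -0.0]
force: [0.3, -0.2, -0.5]
finger_gap: 0.0855
grip_force: 0.0
```

Call:
drive_tool(
  plan="1 0 0 0 0 0 -0.17;1 0 0 0 0 0 -0.34;1 0 0 0 0 0 -0.51;1 0 0 0 0 0 -0.68;1 0 0 0 0 0 -0.85;1 0 0 0 0 0 -0.937;1 0 0 0 0 0 -0.937;1 0 0 0.06 0 0 -0.937;1 0 0 0.12 0 0 -0.937;1 0 0 0.133 0 0 -0.937;1 0 0 0.133 0 0 -0.937",
)

```text
t: 12.92
tool_pos: [0.4697, -0.0735, 0.1394]
orientation: [2.361, -2.072, -0.002]
force: [0.7, -0.0, 0.6]
finger_gap: 0.085
grip_force: 0.0
```

Call:
drive_tool(
  plan="-1 0 0 0 0 0 0;-1 0 0 0 0 0 0;-1 0 0 0 0 0 0;-1 0 0 0 0 0 0;-1 0 0 0 0 0 0;-1 0 0 0 0 0 0",
  squeeze=40,
)

```text
t: 13.68
tool_pos: [0.4704, -0.0736, 0.1404]
orientation: [-2.362, 2.071, -0.001]
force: [-0.8, 0.2, 6.9]
finger_gap: 0.045
grip_force: 44.6
```

Run:
```python
from h import *
o=readout.get_obs(); plan([.4702,-.0737,.14],o=o); print(o["force"],o["finger_gap"],o["grip_force"],o["wrist_torque"])
```

```text
shift [0.    0.001 0.002] turn [-0.001 -0.     0.   ] yaw now -82.5 q6 -2.01 pos [ 0.4704 -0.0736  0.1404]
[-0.82470978  0.22504304  6.8504488 ] 0.044973155535301595 44.63245868682861 [ 0.08461919  0.16851572 -0.08052509]
```

Call:
drive_tool(
  plan="-1 0 0 0 0 0 0.15;-1 0 0 0 0 0 0.3;-1 0 0 0 0 0 0.45;-1 0 0 0.001 0 0 0.6;-1 0 0 0.001 0 0 0.75;-1 0 0 0.002 0 0 0.9;-1 0 0 0.002 0 0 1;-1 0 0 0.002 0 0 1",
)

```text
t: 14.68
tool_pos: [0.4695, -0.0733, 0.1398]
orientation: [1.009, -2.975, -0.001]
force: [-2.5, 1.2, 7.8]
finger_gap: 0.0454
grip_force: 45.0
```

Call:
drive_tool(
  plan="-1 0 0 0 0 0 0.15;-1 0 0 0 0 0 0.3;-1 0 0 0.001 0 0 0.45;-1 0 0 0.001 0 0 0.6;-1 0 0 0.002 0 0 0.75;-1 0 0 0.002 0 0 0.9;-1 0 0 0.002 0 0 1;-1 0 0 0.002 0 0 1",
)

```text
t: 15.68
tool_pos: [0.4694, -0.0724, 0.1393]
orientation: [-0.613, -3.08, -0.004]
force: [-3.8, 4.3, 6.4]
finger_gap: 0.0447
grip_force: 45.0
```

Run:
```python
from h import *
o=readout.get_obs(); plan([.4702,-.0737,.14],o=o); print(o["force"],o["finger_gap"],o["grip_force"],o["wrist_torque"])
```

```text
shift [-0.006 -0.004 -0.003] turn [ 0.002 -0.002 -0.   ] yaw now 157.5 q6 0.08 pos [ 0.4694 -0.0724  0.1393]
[-3.78416578  4.30441572  6.41836139] 0.04472048661365273 45.01013159751892 [ 0.77221437  0.5620985  -0.11472689]
```

Call:
drive_tool(
  plan="-1 0.003 0.002 0 0 0 0.15;-1 0.003 0.002 0 0 0 0.3;-1 0.003 0.002 0.001 0 0 0.4;-1 0.003 0.002 0.001 0 0 0.4",
)

```text
t: 16.18
tool_pos: [0.4696, -0.072, 0.1392]
orientation: [-1.24, -2.886, -0.003]
force: [-0.4, 3.4, 5.9]
finger_gap: 0.0453
grip_force: 44.8
```

```bash
cat > st.py <<'E'
from h import *
o=readout.get_obs(); plan([.4702,-.0737,.14],o=o); print(o["force"],o["finger_gap"],o["grip_force"],o["wrist_torque"],o["tau"][5])
E
python3 st.py
```

```text
shift [-0.008 -0.003 -0.004] turn [ 0.002 -0.001 -0.   ] yaw now 133.5 q6 0.5 pos [ 0.4696 -0.072   0.1392]
[-0.42487251  3.39002139  5.90055653] 0.04526513878006575 44.7926527261734 [ 0.69491206  0.26176777 -0.10229198] 0.034766856115311384
```

Call:
drive_tool(
  plan="-1 0 0 0 0 0 0.12;-1 0 0 0 0 0 0.25;-1 0 0 0.001 0 0 0.25",
)

```text
t: 16.55
tool_pos: [0.4698, -0.0719, 0.139]
orientation: [-1.604, -2.7, -0.004]
force: [-1.2, 4.7, 7.6]
finger_gap: 0.045
grip_force: 44.9
```

```bash
python3 st.py
```

```text
shift [-0.009 -0.002 -0.005] turn [ 0.002 -0.002 -0.   ] yaw now 118.6 q6 0.76 pos [ 0.4698 -0.0719  0.139 ]
[-1.17045707  4.66129335  7.6373402 ] 0.045010643873923124 44.90437388420105 [ 0.94867723  0.2788104  -0.07352961] 0.10546941077336669
```

Call:
drive_tool(
  plan="-1 0 0 0 0 0 0.12;-1 0 0 0 0 0 0.25;-1 0 0 0.001 0 0 0.25",
)

```text
t: 16.92
tool_pos: [0.47, -0.0718, 0.1389]
orientation: [-1.942, -2.469, -0.004]
force: [-0.8, 5.2, 8.6]
finger_gap: 0.045
grip_force: 45.0
```

```bash
python3 st.py
```

```text
shift [-0.009 -0.001 -0.006] turn [ 0.002 -0.002 -0.   ] yaw now 103.6 q6 1.02 pos [ 0.47   -0.0718  0.1389]
[-0.81346588  5.2083147   8.60064165] 0.04502391798362373 44.957542419433594 [ 1.1070227   0.17722392 -0.08365413] 0.09370819665491581
```

Call:
drive_tool(
  plan="-1 0 0 0 0 0 0.12;-1 0 0 0 0 0 0.25;-1 0 0 0 0 0 0.25",
)

```text
t: 17.3
tool_pos: [0.4702, -0.0718, 0.1388]
orientation: [-2.247, -2.194, -0.005]
force: [1.2, 4.7, 4.7]
finger_gap: 0.0452
grip_force: 44.7
```

```bash
python3 st.py
```

```text
shift [-0.01   0.    -0.006] turn [ 0.001 -0.003 -0.   ] yaw now 88.6 q6 1.29 pos [ 0.4702 -0.0718  0.1388]
[1.22356325 4.70615491 4.71466424] 0.04518082525362121 44.70504820346832 [ 1.1736755  -0.05631654 -0.14682765] 0.07947355275973678
```

Call:
drive_tool(
  plan="-1 0 0 0 0 0 0.12;-1 0 0 0 0 0 0.25;-1 0 0 0 0 0 0.25",
)

```text
t: 17.68
tool_pos: [0.4702, -0.0728, 0.1389]
orientation: [2.506, 1.892, 0.001]
force: [-0.7, 1.6, 5.2]
finger_gap: 0.0448
grip_force: 62.5
```

```bash
python3 st.py
```

```text
shift [-0.005  0.001 -0.006] turn [0.001 0.    0.   ] yaw now 74.1 q6 1.54 pos [ 0.4702 -0.0728  0.1389]
[-0.69724392  1.64348034  5.18971342] 0.04483569763126169 62.480786807791446 [0.13490702 0.03381626 3.08581676] 3.2042482495307922
```

Call:
drive_tool(
  plan="-1 0 0 0 0 0 0.03;-1 0 0 0 0 0 0.03;-1 0 0 0 0 0 0.03",
)

```text
t: 18.05
tool_pos: [0.4702, -0.0727, 0.1389]
orientation: [2.534, 1.855, 0.0]
force: [-0.7, 1.5, 5.2]
finger_gap: 0.0452
grip_force: 65.9
```

```bash
python3 st.py
```

```text
shift [-0.005  0.001 -0.006] turn [0.001 0.001 0.   ] yaw now 72.4 q6 1.57 pos [ 0.4702 -0.0727  0.1389]
[-0.66706213  1.50567797  5.16752155] 0.04521097039669348 65.85049602901563 [0.05209471 0.06226885 3.7813763 ] 3.727245256304741
```

Call:
drive_tool(
  plan="-1 0 0 0 0 0 -0.14;-1 0 0 0 0 0 -0.28;-1 0 0 0 0 0 -0.42;-1 0 0 0 0 0 -0.56;-1 0 0 0 0 0 -0.7;-1 0 0 0 0 0 -0.85;-1 0 0 0 0 0 -0.85",
)

```text
t: 18.92
tool_pos: [0.4703, -0.0728, 0.1391]
orientation: [1.503, 2.758, 0.002]
force: [0.6, 3.8, 8.1]
finger_gap: 0.0449
grip_force: 50.9
```

Call:
drive_tool(
  plan="-1 0 0 0 0 0 -0.14;-1 0 0 0 0 0 -0.28;-1 0 0 0 0 0 -0.42;-1 0 0 0 0 0 -0.56;-1 0 0 0 0 0 -0.7;-1 0 0 -0.002 0 0 -0.8;-1 0 0 -0.002 0 0 -0.8;-1 0 0 -0.002 0 0 -0.8",
)

```text
t: 19.92
tool_pos: [0.4703, -0.0727, 0.1395]
orientation: [0.252, 3.13, 0.002]
force: [-0.5, 2.1, 8.3]
finger_gap: 0.0447
grip_force: 50.9
```

Run:
```python
exec(open("st.py").read())
s=vision.snapshot("wrist");t=vision.snapshot("side")
a=cv2.resize(s["image"][140:340,180:380],(500,500),interpolation=cv2.INTER_CUBIC)
b=cv2.resize(t["image"][130:230,200:260],(300,500),interpolation=cv2.INTER_CUBIC)
cv2.imwrite("pics/w5c.png",np.hstack([a,b])[:,:,::-1])
```

```text
shift [-0.    -0.005 -0.002] turn [0.001 0.002 0.   ] yaw now 170.8 q6 -0.15 pos [ 0.4703 -0.0727  0.1395]
[-0.50449891  2.05019018  8.26185414] 0.044725923454165525 50.90911388397217 [ 0.57956017 -0.05103166  0.13596548] 0.09325850754976273
```

View pics/w5c.png

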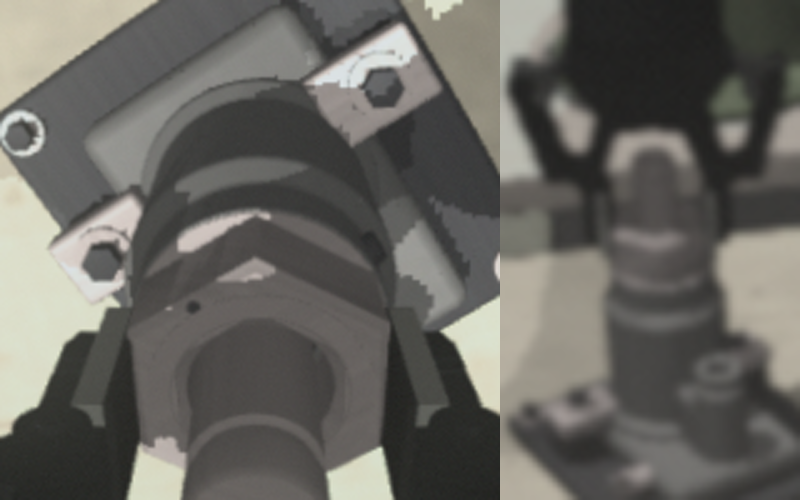

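The nut sits flush between the pads with its corner at (258,258), and the ram stands upright through it in both views.

```bash
python3 -c "
from plant import bot
print(bot.job_done())"
```

```text
the job is handed in; nothing more can be done
None
```

I handed the job in at about 20 s on the robot's clock. The ram is on the bore floor and let go, and the gland nut was screwed to its stop and backed off about 90° (by my estimate, good to roughly ±7°). The gripper still holds the nut at about 51 N. The hand-in returned no verdict.

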